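Balance the washed stirring paddle on the drip rail

ROBOT

A 6-joint arm with a two-finger parallel gripper is mounted at the origin on the work surface. World frame = base frame: x ahead of the robot, y to its left, z up, the work surface at z = 0. Lengths are in mm, angles in degrees, forces in N, time in s.
With the tool pointing down it reaches from about 300 to 850 mm from the base axis. Payload 4.2 kg.
Tool frame: the origin (TCP) lies at the very end of the fingers, on their centre line; the grasp point (between the pads) lies 19 mm behind it (env.grasp_offset is the distance from the TCP to the grasp point, in mm); z points along the fingers, y is the line along which they close (so a half turn about z gives the same grasp; the last joint's range is limited). The gripper opens to 91 mm and grips with 3 to 60 N. Pads are 32 mm wide; open, the fingers measure 118 mm over their backs; the gripper's body (76 mm by 178 mm) begins 60 mm behind the grasp point.
Start: joints at [-66.807, 18.312, 89.639, -0, 72.044, -1.146], TCP at [236.985, -523.91, 213.976] pointing down, gripper open.
Joint ranges: [-177.97, 177.97], [-48.28, 115.42], [12.27, 149.76], [-77.06, 257.06], [2.81, 150.46], [-146.56, 146.56]. Speed limits (degrees/s): [147.25, 147.25, 180, 180, 180, 180].

INTERFACE

Orientations are given as [roll, pitch, yaw] about the fixed x, y, z axes, in that order (R = Rz(yaw) Ry(pitch) Rx(roll)).
In Python, from workcell import env gives the robot as it stands. The module is installed in compiled form; this text tells all that it offers.
- The arm moves only by the tool send_rows, never from a script. Its argument "motion" is a list of rows, each an object of numbers: "tx", "ty", "tz": the shift along the tool's x, y, z in units of 500 mm (1.0 is 500 mm); "rx", "ry", "rz": the turn, a rotation vector about the tool's x, y, z in units of 30 degrees (1.0 is 30 degrees); "gripper": the closure, from -1 (fully open) to 1 (shut). In form: [{"tx": .., "ty": .., "tz": .., "rx": .., "ry": .., "rz": .., "gripper": ..}, ...]. A call has 1 to 12 rows; each row shifts and turns the commanded pose from where the row before left it, along the tool's axes as they then stand; what a row does not reach is not made up. A row lasts 1/8 s, in which the tool goes at most 62.5 mm and 10.7 degrees, less where a joint would pass 70% of its speed; a pose out of reach is approached as far as the arm can. A call with a number of a shift or a turn outside -1 to 1 is refused whole. A call with a gripper value outside its range is refused whole. The fingers move at their own pace and stop on an object; "grip_force" is the grip in N (left out, the last holds). Time passes only in rows, so rows that do not move let the fingers close. It gives the time, the measured TCP pose, the force, the opening and the grip force at its end, in the units of the state.
- env.state(): the state, without advancing time (a new reading comes with each control period).
- env.grab_frame(name): name is "scene" or "top" or "wrist"; returns a dict with "frame" (400x640x3 uint8, red, green, blue), "vertical_fov" (degrees; the focal length in pixels is half the picture's height over the tangent of half this angle, whatever the lens; pixels are square), "cx", "cy" (the principal point, pixels), "k1" (the pictures are not rectified: a ray, as slopes to the right and down, at radius r is drawn at 1 + k1 r^2 times it, then the intrinsics apply), "rvec" (rotation vector, rad) and "tvec" (3), from world to camera coordinates, as OpenCV has them; the wrist camera has in their place "T_tool_cam" (4x4, takes a point from camera to tool coordinates, whose origin is the TCP and whose axes are the flange's). Camera axes: x right, y down, z forward; pixel columns grow to the right and rows downward; lengths in mm; the calibration is good to about 2 mm. A picture is of the moment at which its call begins: read the wrist's pose just before it. There is no depth.
- env.job_done(): hands the job in; it is judged then, once.
The state is a dict: "time_s": time; "qpos": joint angles; "qvel": joint speeds; "effort": joint torques, N m; "ee_pos": TCP position; "ee_rot": TCP orientation; "force": force on the tool from outside, world axes, zero at the start; "torque": the same for the moment, N m; "gripper_width": finger opening in mm; "gripper_force": force on a finger pad.
Only numpy, scipy, OpenCV 4.12 (cv2) and the standard library are available. Lean on these libraries where they do the work, as an engineer would, in place of code of your own. Each camera call takes 0.05 s, during which the arm holds its last target. There are 200 camera calls.

TASK

Take the washed stirring paddle off the wash pan and lay it square across the free stretch of the drip rail at its balance point, so that it stays level on the rail alone with both ends hanging clear. Old dried paint has shifted its balance, so find the point by feel: set it down on the rail gently, without leaning on it, keep hold of it while you let the rail take its weight and shift it along, and let go only when it balances, for it must never tip over. Leave the spatula that is draining on the rail and everything else on the bench as they are.

Things in the scene. Friction and masses are not known exactly. Their poses are not given: they have to be found in the camera images.
- paddle_mid (a point): Middle of the stirring paddle's shaft, half-way up. The paddle, 450 mm long, lies flat along this point's x axis, z up: square steel shaft 14 x 14 mm, straight from x = -110 to +110 mm; blade from -230 to -110; handle from +110 to +220. At the start the shaft lies across the two end walls of the wash pan.
- paddle: The same paddle; origin on the shaft's underside, 7 mm below paddle_mid. Blade: slotted steel, 64 mm wide, 4 mm thick, crusted with blue paint up to 11 mm thick; handle orange, 26 mm wide, 22 mm high, centred on the shaft's height. It weighs 0.49 to 0.82 kg. The balance point is unknown and new every time: on the shaft, from x = -70 to +25 mm of the middle.
- rail_top (a point): Middle of the flat top of the drip rail, 110 mm above the bench. x runs along the rail, y across it. The paddle lies square across when its x axis is along this y axis, either way round; its middle is then 7 mm above this point. Free stretch: x = -105 to +15 mm; the spatula lies near x = +92 mm.
- rail: The drip rail: a fixed steel bar with a rubber facing that gives about 0.1 mm under the paddle, 280 mm long, 14 mm wide, 20 mm high, on a post 128 mm either side of its middle; origin at its underside, 20 mm below rail_top. It stands over the middle of a steel drip tray, 280 mm (x) by 460 mm (y), walls 20 mm high. Do not press it with more than about 15 N.
- wash_pan: Fixed black open pan, 180 mm (x) x 200 mm (y), 50 mm high, walls 5 mm, floor 5 mm thick; origin at the centre of its underside. The paddle's shaft lies across its two end walls, which stand 87 mm either side of the centre in x.
- spatula_mid (a point): Middle of a small filler spatula, 250 mm long with a green handle and a steel blade 45 mm wide, which lies balanced across the rail near its far end; leave it there.
- spatula: The same spatula, 250 mm long along its x axis; origin on its underside, 2.5 mm below spatula_mid.
- tin_a: Toner tin with a black pouring lid, about 110 mm wide, 165 mm high with its coupling; bystander; origin under its centre.
- mix_cup: White mixing cup, 90 mm wide, 110 mm high; bystander; origin under its centre.
- hardener: Hardener bottle, 64 mm wide, 160 mm high; bystander; origin under its centre.
- tape_roll: Roll of yellow masking tape lying flat, 100 mm wide, 24 mm high; bystander; origin under its centre.

How it is judged:
By the outcome, as a careful person would: the job done as asked, in the order asked, and still so for the second after the job is handed in, with the robot touching nothing.
It also fails if it takes over 72 s, if anything falls off the work surface, if the arm or the gripper's body presses on something with over 40 N, if the wrist force passes 120 N, or if a joint passes its speed limit or range.

## Working session

There is one attempt and no reset: what is moved stays moved. The work goes in short steps, Python scripts to look and compute and a tool call to move; the robot and the scene stay as the last step left them, time stands still between calls to the robot, and variables do not carry over. Pictures are saved under pics/ and viewed, at most 10 in all, crops included, and the job is handed in when it is done.

Besides the shell and the picture viewer there is one more tool, called after "Call:" as name(argument=value, ...) on one line, values as JSON. send_rows: Moves the arm, as the interface text tells. Shifts and turns lie within -1 to 1; 1 stands for 500 mm of shift or 30 degrees of turn. Its arguments: {"type":"object","properties":{"motion":{"type":"array"},"grip_force":{"type":"number"}},"required":["motion"]}

```bash
mkdir -p pics; cat > h.py <<'E'
import numpy as np, cv2
from workcell import env
from scipy.spatial.transform import Rotation as R
def grab(n):
    s=env.state(); d=env.grab_frame(n); d['s']=s; return d
def cam(d):
    """K, dist, R (world->cam), t"""
    f=200/np.tan(np.radians(d['vertical_fov'])/2)
    K=np.array([[f,0,d['cx']],[0,f,d['cy']],[0,0,1.]]); D=np.array([d['k1'],0,0,0.])
    if 'T_tool_cam' in d:
        s=d['s']; T=np.eye(4); T[:3,:3]=R.from_euler('xyz',s['ee_rot'],degrees=True).as_matrix(); T[:3,3]=s['ee_pos']
        W=np.linalg.inv(T@np.array(d['T_tool_cam'])); return K,D,W[:3,:3],W[:3,3]
    return K,D,cv2.Rodrigues(np.array(d['rvec'],float))[0],np.array(d['tvec'],float).ravel()
def ray(d,px,z):
    K,D,Rm,t=cam(d); px=np.array(px,float).reshape(-1,1,2)
    u=cv2.undistortPoints(px,K,D).reshape(-1,2); v=np.c_[u,np.ones(len(u))]@Rm
    o=-Rm.T@t; return o+v*((z-o[2])/v[:,2])[:,None]
def proj(d,P):
    K,D,Rm,t=cam(d); return cv2.projectPoints(np.array(P,float).reshape(-1,3),cv2.Rodrigues(Rm)[0],t,K,D)[0].reshape(-1,2)
def save(d,n): cv2.imwrite('pics/'+n,d['frame'][:,:,::-1])
E
python3 - <<'E'
from h import *
for n in('scene','top'):
    d=grab(n); save(d,n+'0.png'); np.save(n+'0.npy',d,allow_pickle=True); print(n,{k:v for k,v in d.items() if k not in('frame','s')})
s=d['s'];print({k:np.round(v,2) for k,v in s.items()})
E
```

```text
scene {'vertical_fov': 47.79381052710207, 'cx': 320.62513225325176, 'cy': 204.46376162038567, 'k1': -0.042141460173620054, 'rvec': array([ 1.92673431,  1.52354512, -0.61612366]), 'tvec': array([-186.40040368, -326.97736383, 1461.61881554])}
top {'vertical_fov': 44.864360145564646, 'cx': 329.0330103876986, 'cy': 199.10151242261236, 'k1': -0.08221297075508965, 'rvec': array([ 2.1490127 , -2.11167956,  0.14378321]), 'tvec': array([  52.69643244,  574.44274485, 1336.57204666])}
{'time_s': np.float64(0.05), 'qpos': array([-66.81,  18.35,  89.7 ,  -0.  ,  72.04,  -1.15]), 'qvel': array([-0.01, -0.03, -0.05,  0.05, -0.03, -0.02]), 'effort': array([ 0.000e+00, -4.137e+01, -2.328e+01,  7.000e-02,  4.000e-02,
       -0.000e+00]), 'ee_pos': array([ 236.79, -523.46,  213.15]), 'ee_rot': array([-179.9 ,   -0.  ,   24.34]), 'force': array([-0.92, -0.09, -0.65]), 'torque': array([-0.01,  0.03, -0.01]), 'gripper_force': np.float64(0.0), 'gripper_width': np.float64(91.14)}
```

View pics/top0.png

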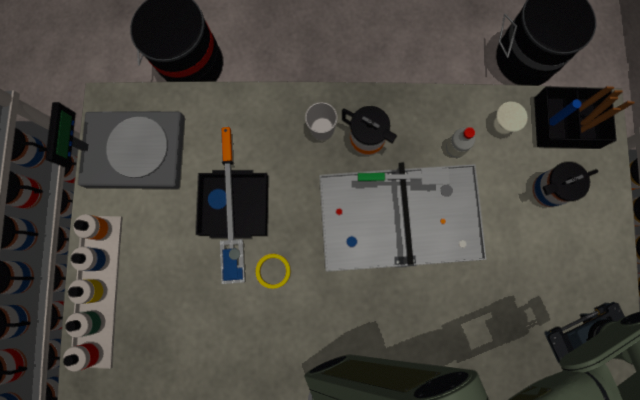

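View pics/scene0.png

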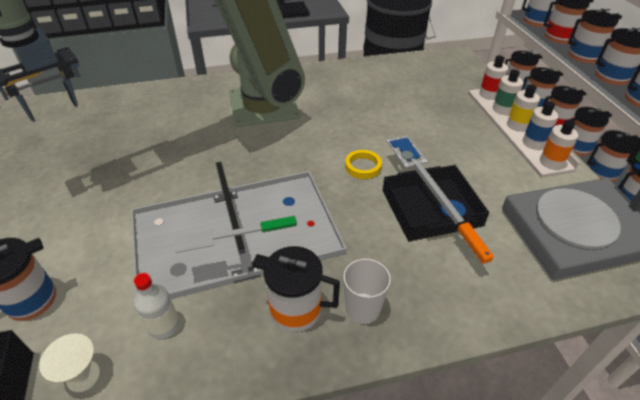

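Paddle in the pan at about (230,205) px in the top view, handle end (227,128), blade end (232,282). The rail runs (402,165)–(404,262) and the spatula lies across its upper end at about (390,177).

```bash
python3 - <<'E'
from h import *
d=np.load('top0.npy',allow_pickle=True).item(); f=d['frame']; hsv=cv2.cvtColor(f,cv2.COLOR_RGB2HSV)
def comp(m,box):
    x0,y0,x1,y1=box; k=np.zeros_like(m); k[y0:y1,x0:x1]=m[y0:y1,x0:x1]
    ys,xs=np.nonzero(k); return np.c_[xs,ys].astype(np.float32)
o=comp(((hsv[...,0]<18)&(hsv[...,1]>170)&(hsv[...,2]>120)).astype(np.uint8),(205,115,250,175))
print('handle',cv2.minAreaRect(o)); h=ray(d,o,68); c=h.mean(0); 
print('handle ctr world',c, 'ext',h.min(0),h.max(0))
# shaft: bright pixels inside pan rows
P=[]
for r in range(180,232,4):
    row=f[r,215:245].astype(int).sum(1); xs=np.nonzero(row>200)[0]+215
    P.append((xs.mean(),r)); 
P=np.array(P); w=ray(d,P,64); print(np.c_[P,w].round(1)); 
vx,vy,x0,y0=cv2.fitLine(w[:,:2].astype(np.float32),cv2.DIST_HUBER,0,.01,.01).ravel(); print('shaft dir deg',np.degrees(np.arctan(vy/vx)),x0,y0)
# blade
b=comp((f.astype(int).sum(2)>190).astype(np.uint8)|((hsv[...,1]>120)&(hsv[...,0]>95)&(hsv[...,0]<125)).astype(np.uint8),(214,238,250,290))
# rail
m=(f.max(2)<45).astype(np.uint8); R_=[]
for r in range(190,256,5):
    xs=np.nonzero(m[r,385:425])[0]+385
    if len(xs): R_.append((xs.mean(),r,len(xs)))
R_=np.array(R_); wr=ray(d,R_[:,:2],110); print(np.c_[R_,wr].round(1))
vx,vy,x0,y0=cv2.fitLine(wr[:,:2].astype(np.float32),cv2.DIST_HUBER,0,.01,.01).ravel(); print('rail dir',np.degrees(np.arctan(vy/vx)),x0,y0)
print('railends/tray', ray(d,[(402,163),(405,265)],110).round(1), ray(d,[(320,176),(476,166),(485,258),(327,271)],20).round(1))
big=cv2.resize(np.hstack([f[110:300,190:300],f[150:280,310:490][:190].repeat(1,0) if 0 else cv2.copyMakeBorder(f[150:280,360:450],0,60,0,0,cv2.BORDER_CONSTANT)]),None,fx=3,fy=3,interpolation=cv2.INTER_CUBIC)
cv2.imwrite('pics/crop1.png',big[:,:,::-1])
E
```

```text
handle ((226.0, 143.5), (33.0, 8.0), 90.0)
handle ctr world [726.10920876 362.84456269  68.        ] ext [678.52921843 348.33939935  68.        ] [776.96330295 376.9182258   68.        ]
[[227.5 180.  621.1 353.2  64. ]
 [228.  184.  609.5 351.2  64. ]
 [228.  188.  597.9 350.6  64. ]
 [228.  192.  586.4 350.   64. ]
 [228.  196.  574.9 349.4  64. ]
 [228.5 200.  563.4 347.3  64. ]
 [228.5 204.  551.9 346.7  64. ]
 [229.  208.  540.5 344.7  64. ]
 [229.  212.  529.1 344.1  64. ]
 [229.  216.  517.8 343.6  64. ]
 [229.  220.  506.4 343.   64. ]
 [229.5 224.  495.2 341.   64. ]
 [230.  228.  483.9 339.   64. ]]
shaft dir deg 5.444866 552.1681 346.44748
[[ 403.5  190.     4.   591.6 -141.   110. ]
 [ 404.   195.     5.   577.8 -142.3  110. ]
 [ 404.   200.     5.   564.1 -142.2  110. ]
 [ 405.   205.     5.   550.4 -144.9  110. ]
 [ 405.   210.     5.   536.7 -144.8  110. ]
 [ 406.   215.     5.   523.1 -147.5  110. ]
 [ 406.   220.     5.   509.6 -147.4  110. ]
 [ 407.   225.     5.   496.1 -150.   110. ]
 [ 407.   230.     5.   482.6 -150.   110. ]
 [ 408.   235.     5.   469.1 -152.6  110. ]
 [ 408.   240.     5.   455.7 -152.6  110. ]
 [ 408.5  245.     4.   442.3 -153.8  110. ]
 [ 409.   250.     5.   429.  -155.1  110. ]
 [ 409.5  255.     6.   415.7 -156.4  110. ]]
rail dir 4.9886603 501.78677 -148.71416
railends/tray [[ 666.9 -137.3  110. ]
 [ 389.  -144.3  110. ]] [[ 645.5   91.1   20. ]
 [ 683.  -367.4   20. ]
 [ 414.  -386.2   20. ]
 [ 370.3   65.2   20. ]]
```

View pics/crop1.png

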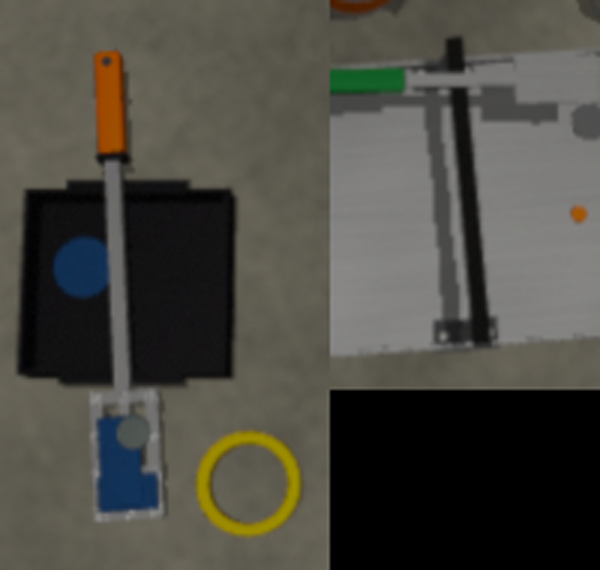

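Call:
send_rows(motion=[{"rz": 0.315,"tz": -0.05,"gripper": -1},{"rz": 0.315,"tz": -0.05},{"tx": 0.05,"ty": -0.11},{"tx": 0.05,"ty": -0.11},{"tx": 0.05,"ty": -0.11},{"tx": 0.05,"ty": -0.11},{"tx": 0.05,"ty": -0.11},{"tx": 0.05,"ty": -0.11},{"tx": 0.05,"ty": -0.11},{"tx": 0.05,"ty": -0.11},{"tx": 0.05,"ty": -0.11},{"tx": 0.05,"ty": -0.11}], grip_force=50)

```text
invalid input at $.motion[0]: expected keys tx, ty, tz, rx, ry, rz, gripper
```

Call:
send_rows(motion=[{"tx": 0.05,"ty": -0.11},{"tx": 0.05,"ty": -0.11},{"tx": 0.05,"ty": -0.11},{"tx": 0.05,"ty": -0.11},{"tx": 0.05,"ty": -0.11},{},{}])

```text
invalid input at $.motion[0]: expected keys tx, ty, tz, rx, ry, rz, gripper
```

```bash
python3 - <<'E'
from h import *
d=grab('wrist'); save(d,'w1.png'); np.save('w1.npy',d,allow_pickle=True); s=d['s']
print({k:np.round(v,2) for k,v in s.items()}); print(np.round(d['T_tool_cam'],3))
M=np.array([557,347.]);a=np.radians(5.4);u=np.array([np.cos(a),np.sin(a)])
print(proj(d,[[*(M+u*t),57] for t in(-230,-110,-40,0,40,110,220)]).round())
E
```

```text
{'time_s': np.float64(0.1), 'qpos': array([-66.81,  18.35,  89.7 ,   0.  ,  72.04,  -1.15]), 'qvel': array([ 0.01, -0.05, -0.25, -0.04,  0.  , -0.09]), 'effort': array([ 0.000e+00, -4.133e+01, -2.325e+01,  7.000e-02,  4.000e-02,
       -0.000e+00]), 'ee_pos': array([ 236.8 , -523.51,  213.22]), 'ee_rot': array([-179.91,   -0.  ,   24.34]), 'force': array([ 0.22, -0.24, -0.19]), 'torque': array([-0.02, -0.01, -0.04]), 'gripper_force': np.float64(0.0), 'gripper_width': np.float64(91.22)}
[[  -0.      -0.962   -0.274   78.102]
 [   1.      -0.       0.       0.306]
 [  -0.      -0.274    0.962 -170.54 ]
 [   0.       0.       0.       1.   ]]
[[ -786.  -449.]
 [ -963.  -795.]
 [-1115. -1086.]
 [-1228. -1299.]
 [-1369. -1563.]
 [-1713. -2206.]
 [-2779. -4213.]]
```

View pics/w1.png

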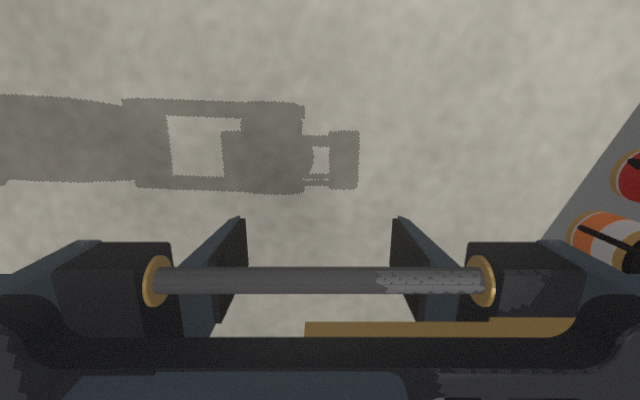

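The wrist view shows only the bare bench and the fingers, because the move was refused. I'll resend it with every key in each row.

Call:
send_rows(motion=[{"tx": 0,"ty": 0,"tz": -0.05,"rx": 0,"ry": 0,"rz": 0.315,"gripper": -1},{"tx": 0,"ty": 0,"tz": -0.05,"rx": 0,"ry": 0,"rz": 0.315,"gripper": -1},{"tx": 0.05,"ty": -0.11,"tz": 0,"rx": 0,"ry": 0,"rz": 0,"gripper": -1},{"tx": 0.05,"ty": -0.11,"tz": 0,"rx": 0,"ry": 0,"rz": 0,"gripper": -1},{"tx": 0.05,"ty": -0.11,"tz": 0,"rx": 0,"ry": 0,"rz": 0,"gripper": -1},{"tx": 0.05,"ty": -0.11,"tz": 0,"rx": 0,"ry": 0,"rz": 0,"gripper": -1},{"tx": 0.05,"ty": -0.11,"tz": 0,"rx": 0,"ry": 0,"rz": 0,"gripper": -1},{"tx": 0.05,"ty": -0.11,"tz": 0,"rx": 0,"ry": 0,"rz": 0,"gripper": -1},{"tx": 0.05,"ty": -0.11,"tz": 0,"rx": 0,"ry": 0,"rz": 0,"gripper": -1},{"tx": 0.05,"ty": -0.11,"tz": 0,"rx": 0,"ry": 0,"rz": 0,"gripper": -1},{"tx": 0.05,"ty": -0.11,"tz": 0,"rx": 0,"ry": 0,"rz": 0,"gripper": -1},{"tx": 0.05,"ty": -0.11,"tz": 0,"rx": 0,"ry": 0,"rz": 0,"gripper": -1}], grip_force=50)

```text
time_s: 1.65
ee_pos: [433.9, 49.3, 263.9]
ee_rot: [180.0, -0.0, 5.5]
force: [0.4, -0.7, 0.2]
gripper_width: 90.5
gripper_force: 0.0
```

Call:
send_rows(motion=[{"tx": 0.05,"ty": -0.11,"tz": 0,"rx": 0,"ry": 0,"rz": 0,"gripper": -1},{"tx": 0.05,"ty": -0.11,"tz": 0,"rx": 0,"ry": 0,"rz": 0,"gripper": -1},{"tx": 0.05,"ty": -0.11,"tz": 0,"rx": 0,"ry": 0,"rz": 0,"gripper": -1},{"tx": 0.05,"ty": -0.11,"tz": 0,"rx": 0,"ry": 0,"rz": 0,"gripper": -1},{"tx": 0.05,"ty": -0.11,"tz": 0,"rx": 0,"ry": 0,"rz": 0,"gripper": -1},{"tx": 0,"ty": 0,"tz": 0,"rx": 0,"ry": 0,"rz": 0,"gripper": -1}])

```text
time_s: 2.4
ee_pos: [532.4, 336.4, 261.8]
ee_rot: [180.0, 0.1, 5.7]
force: [0.1, -0.6, -0.2]
gripper_width: 91.0
gripper_force: 0.0
```

```bash
python3 - <<'E'
from h import *
d=grab('wrist'); save(d,'w2.png'); np.save('w2.npy',d,allow_pickle=True); s=d['s']
print({k:np.round(v,2) for k,v in s.items()})
M=np.array([557,347.]);a=np.radians(5.4);u=np.array([np.cos(a),np.sin(a)])
print(proj(d,[[*(M+u*t),57] for t in(0,40,110,220)]).round())
E
```

```text
{'time_s': np.float64(2.4), 'qpos': array([3.1220e+01, 2.2090e+01, 7.7060e+01, 4.0000e-02, 8.0950e+01,
       1.1555e+02]), 'qvel': array([-2.83, -3.11,  3.7 , -1.99,  1.72, -0.71]), 'effort': array([  1.52, -45.07, -25.74,   0.28,  -0.38,   0.1 ]), 'ee_pos': array([532.41, 336.42, 261.79]), 'ee_rot': array([1.7999e+02, 1.1000e-01, 5.6600e+00]), 'force': array([ 0.06, -0.62, -0.19]), 'torque': array([ 0.  , -0.02,  0.03]), 'gripper_force': np.float64(0.0), 'gripper_width': np.float64(90.98)}
[[312. 157.]
 [312. 125.]
 [312.  63.]
 [312. -49.]]
```

View pics/w2.png

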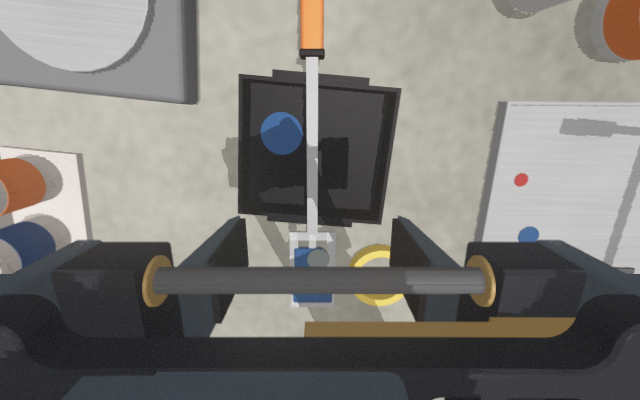

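The wrist view shows the shaft at column 312, the handle/shaft joint at (312,56) and the pan clear of the fingers, which matches the prediction to within a few mm.

```bash
python3 - <<'E'
from h import *
d=np.load('w2.npy',allow_pickle=True).item(); f=d['frame']; P=[]
for r in range(75,210,6):
    v=f[r,290:335].astype(int).min(1); xs=np.nonzero(v>110)[0]+290
    if 4<len(xs)<20: P.append((xs.mean()+.0,r))
w=ray(d,P,64); vx,vy,x0,y0=cv2.fitLine(w[:,:2].astype(np.float32),cv2.DIST_HUBER,0,.01,.01).ravel()
print(len(P),'dir',np.degrees(np.arctan(vy/vx)),x0,y0,np.abs((w[:,0]-x0)*vy-(w[:,1]-y0)*vx).max())
hs=cv2.cvtColor(f,cv2.COLOR_RGB2HSV)[0:80,312]; print([tuple(x) for x in hs[44:62]])
print('joint',ray(d,[(312,50),(312,57)],64), ray(d,[(312,50)],68))
E
```

```text
23 dir 5.295172 573.70276 348.42877 0.6189730548244823
[(np.uint8(15), np.uint8(137), np.uint8(239)), (np.uint8(15), np.uint8(138), np.uint8(239)), (np.uint8(15), np.uint8(137), np.uint8(239)), (np.uint8(15), np.uint8(137), np.uint8(237)), (np.uint8(14), np.uint8(146), np.uint8(203)), (np.uint8(11), np.uint8(33), np.uint8(61)), (np.uint8(171), np.uint8(27), np.uint8(66)), (np.uint8(175), np.uint8(20), np.uint8(75)), (np.uint8(0), np.uint8(21), np.uint8(74)), (np.uint8(176), np.uint8(23), np.uint8(77)), (np.uint8(173), np.uint8(27), np.uint8(75)), (np.uint8(0), np.uint8(32), np.uint8(56)), (np.uint8(0), np.uint8(6), np.uint8(88)), (np.uint8(0), np.uint8(1), np.uint8(214)), (np.uint8(165), np.uint8(2), np.uint8(213)), (np.uint8(0), np.uint8(0), np.uint8(214)), (np.uint8(0), np.uint8(1), np.uint8(214)), (np.uint8(0), np.uint8(1), np.uint8(213))]
joint [[679.52078897 358.23190196  64.        ]
 [672.25899921 357.55964395  64.        ]] [[678.77155144 358.07670993  68.        ]]
```

Call:
send_rows(motion=[{"tx": 0.015,"ty": -0.016,"tz": 0.112,"rx": 0,"ry": 0,"rz": 0.012,"gripper": -1},{"tx": 0,"ty": 0,"tz": 0.112,"rx": 0,"ry": 0,"rz": 0,"gripper": -1},{"tx": 0,"ty": 0,"tz": 0.112,"rx": 0,"ry": 0,"rz": 0,"gripper": -1},{"tx": 0,"ty": 0,"tz": 0.112,"rx": 0,"ry": 0,"rz": 0,"gripper": -1},{"tx": 0,"ty": 0,"tz": 0,"rx": 0,"ry": 0,"rz": 0,"gripper": -1},{"tx": 0,"ty": 0,"tz": 0,"rx": 0,"ry": 0,"rz": 0,"gripper": 1},{"tx": 0,"ty": 0,"tz": 0,"rx": 0,"ry": 0,"rz": 0,"gripper": 1},{"tx": 0,"ty": 0,"tz": 0,"rx": 0,"ry": 0,"rz": 0,"gripper": 1},{"tx": 0,"ty": 0,"tz": 0,"rx": 0,"ry": 0,"rz": 0,"gripper": 1},{"tx": 0,"ty": 0,"tz": 0,"rx": 0,"ry": 0,"rz": 0,"gripper": 1},{"tx": 0,"ty": 0,"tz": 0,"rx": 0,"ry": 0,"rz": 0,"gripper": 1}], grip_force=60)

```text
time_s: 3.82
ee_pos: [538.8, 341.6, 39.9]
ee_rot: [180.0, 0.0, 5.1]
force: [-0.5, 0.2, -0.1]
gripper_width: 34.4
gripper_force: 0.0
```

```bash
cat > m.py <<'E'
from h import *
F=[];T=[]
for i in range(8):
    s=env.state(); F.append(s['force']);T.append(s['torque']); env.grab_frame('top')
print('t',s['time_s'],'ee',np.round(s['ee_pos'],2),np.round(s['ee_rot'],2),'w',round(float(s['gripper_width']),1),'gf',round(float(s['gripper_force']),1))
F=np.array(F);T=np.array(T);print('F',F.mean(0).round(2),F.std(0).round(2),'T',T.mean(0).round(3),T.std(0).round(3))
E
python3 m.py
```

```text
t 4.175 ee [538.84 342.12  39.82] [-1.7996e+02 -1.0000e-02  5.0700e+00] w 13.3 gf 60.0
F [ 0.03  1.68 -0.3 ] [0.61 1.19 0.39] T [0.319 0.049 0.002] [0.212 0.06  0.039]
```

Call:
send_rows(motion=[{"tx": 0,"ty": -0.006,"tz": -0.01,"rx": 0,"ry": 0,"rz": 0,"gripper": 1},{"tx": 0,"ty": 0,"tz": -0.015,"rx": 0,"ry": 0,"rz": 0,"gripper": 1},{"tx": 0,"ty": 0,"tz": -0.015,"rx": 0,"ry": 0,"rz": 0,"gripper": 1},{"tx": 0,"ty": 0,"tz": 0,"rx": 0,"ry": 0,"rz": 0,"gripper": 1},{"tx": 0,"ty": 0,"tz": 0,"rx": 0,"ry": 0,"rz": 0,"gripper": 1},{"tx": 0,"ty": 0,"tz": 0,"rx": 0,"ry": 0,"rz": 0,"gripper": 1}])

```text
time_s: 4.97
ee_pos: [538.3, 344.3, 59.6]
ee_rot: [180.0, 0.0, 5.1]
force: [-0.1, 0.2, -5.3]
gripper_width: 13.6
gripper_force: 60.0
```

```bash
python3 m.py; python3 -c "
from h import *
d=grab('scene');save(d,'s2.png')
cv2.imwrite('pics/s2c.png',cv2.resize(d['frame'][100:290,330:560],None,fx=3,fy=3)[:,:,::-1])"
```

```text
t 5.325 ee [538.5  344.56  59.84] [1.7999e+02 1.0000e-02 5.0800e+00] w 14.1 gf 60.0
F [-0.1  -0.26 -5.36] [0.38 0.38 0.5 ] T [ 0.035 -0.064  0.005] [0.027 0.023 0.039]
```

View pics/s2c.png

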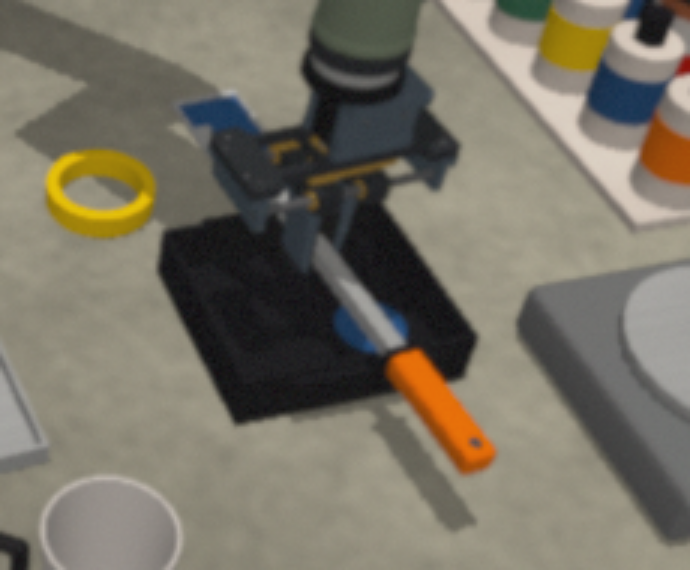

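Paddle lifted level: weight about 5.3 N, and the torque puts the balance point about 12 mm towards the blade from the grip. I'll set it back down, regrip 30 mm nearer the handle so the fingers clear the rail, and lift again.

Call:
send_rows(motion=[{"tx": 0,"ty": 0,"tz": 0.015,"rx": 0,"ry": 0,"rz": 0,"gripper": 1},{"tx": 0,"ty": 0,"tz": 0.015,"rx": 0,"ry": 0,"rz": 0,"gripper": 1},{"tx": 0,"ty": 0,"tz": 0.01,"rx": 0,"ry": 0,"rz": 0,"gripper": 1},{"tx": 0,"ty": 0,"tz": 0,"rx": 0,"ry": 0,"rz": 0,"gripper": 1},{"tx": 0,"ty": 0,"tz": 0,"rx": 0,"ry": 0,"rz": 0,"gripper": 0.2},{"tx": 0,"ty": 0,"tz": 0,"rx": 0,"ry": 0,"rz": 0,"gripper": 0.2},{"tx": 0.03,"ty": 0,"tz": 0,"rx": 0,"ry": 0,"rz": 0,"gripper": 0.2},{"tx": 0.03,"ty": 0,"tz": 0,"rx": 0,"ry": 0,"rz": 0,"gripper": 0.2},{"tx": 0,"ty": 0,"tz": 0,"rx": 0,"ry": 0,"rz": 0,"gripper": 0.2},{"tx": 0,"ty": 0,"tz": 0,"rx": 0,"ry": 0,"rz": 0,"gripper": 1},{"tx": 0,"ty": 0,"tz": 0,"rx": 0,"ry": 0,"rz": 0,"gripper": 1},{"tx": 0,"ty": 0,"tz": 0,"rx": 0,"ry": 0,"rz": 0,"gripper": 1}])

```text
time_s: 6.92
ee_pos: [568.0, 347.1, 39.9]
ee_rot: [180.0, 0.0, 5.1]
force: [-0.3, 0.2, -0.4]
gripper_width: 13.9
gripper_force: 60.0
```

Call:
send_rows(motion=[{"tx": 0,"ty": 0,"tz": 0,"rx": 0,"ry": 0,"rz": 0,"gripper": 1},{"tx": 0,"ty": 0,"tz": 0,"rx": 0,"ry": 0,"rz": 0,"gripper": 1},{"tx": 0,"ty": 0,"tz": -0.01,"rx": 0,"ry": 0,"rz": 0,"gripper": 1},{"tx": 0,"ty": 0,"tz": -0.02,"rx": 0,"ry": 0,"rz": 0,"gripper": 1},{"tx": 0,"ty": 0,"tz": -0.02,"rx": 0,"ry": 0,"rz": 0,"gripper": 1},{"tx": 0,"ty": 0,"tz": 0,"rx": 0,"ry": 0,"rz": 0,"gripper": 1},{"tx": 0,"ty": 0,"tz": 0,"rx": 0,"ry": 0,"rz": 0,"gripper": 1},{"tx": 0,"ty": 0,"tz": 0,"rx": 0,"ry": 0,"rz": 0,"gripper": 1}])

```text
time_s: 7.92
ee_pos: [568.1, 347.0, 64.5]
ee_rot: [180.0, 0.0, 5.1]
force: [-0.1, -0.0, -5.1]
gripper_width: 13.3
gripper_force: 60.0
```

```bash
python3 m.py
```

```text
t 8.275 ee [568.38 347.22  64.81] [1.7999e+02 1.0000e-02 5.0800e+00] w 13.5 gf 60.0
F [-0.05  0.02 -5.36] [0.34 0.43 0.43] T [ 0.035 -0.239 -0.005] [0.031 0.029 0.027]
```

Call:
send_rows(motion=[{"tx": 0,"ty": 0,"tz": -0.05,"rx": 0,"ry": 0,"rz": 0,"gripper": 1},{"tx": 0,"ty": 0,"tz": -0.08,"rx": 0,"ry": 0,"rz": 0,"gripper": 1},{"tx": 0,"ty": 0,"tz": -0.08,"rx": 0,"ry": 0,"rz": 0,"gripper": 1},{"tx": 0,"ty": 0,"tz": -0.08,"rx": 0,"ry": 0,"rz": 0,"gripper": 1},{"tx": -0.013,"ty": 0.045,"tz": -0.02,"rx": 0,"ry": 0,"rz": 0,"gripper": 1},{"tx": -0.026,"ty": 0.09,"tz": 0,"rx": 0,"ry": 0,"rz": 0,"gripper": 1},{"tx": -0.026,"ty": 0.09,"tz": 0,"rx": 0,"ry": 0,"rz": 0,"gripper": 1},{"tx": -0.026,"ty": 0.09,"tz": 0,"rx": 0,"ry": 0,"rz": 0,"gripper": 1},{"tx": -0.026,"ty": 0.09,"tz": 0,"rx": 0,"ry": 0,"rz": 0,"gripper": 1},{"tx": -0.026,"ty": 0.09,"tz": 0,"rx": 0,"ry": 0,"rz": 0,"gripper": 1},{"tx": -0.026,"ty": 0.09,"tz": 0,"rx": 0,"ry": 0,"rz": 0,"gripper": 1},{"tx": -0.026,"ty": 0.09,"tz": 0,"rx": 0,"ry": 0,"rz": 0,"gripper": 1}])

```text
time_s: 9.82
ee_pos: [499.3, 0.4, 219.1]
ee_rot: [180.0, 0.1, 5.1]
force: [0.5, -0.6, -5.2]
gripper_width: 13.4
gripper_force: 60.0
```

Call:
send_rows(motion=[{"tx": -0.026,"ty": 0.09,"tz": 0,"rx": 0,"ry": 0,"rz": 0,"gripper": 1},{"tx": -0.026,"ty": 0.09,"tz": 0,"rx": 0,"ry": 0,"rz": 0,"gripper": 1},{"tx": -0.013,"ty": 0.045,"tz": 0,"rx": 0,"ry": 0,"rz": -0.15,"gripper": 1},{"tx": 0,"ty": 0,"tz": 0,"rx": 0,"ry": 0,"rz": -0.3,"gripper": 1},{"tx": 0,"ty": 0,"tz": 0,"rx": 0,"ry": 0,"rz": -0.3,"gripper": 1},{"tx": 0,"ty": 0,"tz": 0,"rx": 0,"ry": 0,"rz": -0.3,"gripper": 1},{"tx": 0,"ty": 0,"tz": 0,"rx": 0,"ry": 0,"rz": -0.3,"gripper": 1},{"tx": 0,"ty": 0,"tz": 0,"rx": 0,"ry": 0,"rz": -0.3,"gripper": 1},{"tx": 0,"ty": 0,"tz": 0,"rx": 0,"ry": 0,"rz": -0.3,"gripper": 1},{"tx": 0,"ty": 0,"tz": 0,"rx": 0,"ry": 0,"rz": -0.3,"gripper": 1},{"tx": 0,"ty": 0,"tz": 0,"rx": 0,"ry": 0,"rz": -0.3,"gripper": 1},{"tx": 0,"ty": 0,"tz": 0,"rx": 0,"ry": 0,"rz": -0.3,"gripper": 1}])

```text
time_s: 11.32
ee_pos: [476.7, -112.4, 218.8]
ee_rot: [-179.8, -0.1, 90.8]
force: [0.3, 0.6, -5.9]
gripper_width: 13.7
gripper_force: 60.0
```

Call:
send_rows(motion=[{"tx": 0,"ty": 0,"tz": 0,"rx": 0,"ry": 0,"rz": -0.15,"gripper": 1},{"tx": 0,"ty": 0,"tz": 0,"rx": 0,"ry": 0,"rz": 0,"gripper": 1},{"tx": 0,"ty": 0,"tz": 0,"rx": 0,"ry": 0,"rz": 0,"gripper": 1},{"tx": 0,"ty": 0,"tz": 0,"rx": 0,"ry": 0,"rz": 0,"gripper": 1},{"tx": 0,"ty": 0,"tz": 0,"rx": 0,"ry": 0,"rz": 0,"gripper": 1}])

```text
time_s: 11.95
ee_pos: [478.6, -112.5, 219.9]
ee_rot: [-180.0, -0.0, 95.1]
force: [-0.2, -0.0, -5.3]
gripper_width: 13.6
gripper_force: 60.0
```

```bash
python3 m.py; python3 -c "
from h import *
for n in('wrist','top'):
    d=grab(n);save(d,n+'3.png');np.save(n+'3.npy',d,allow_pickle=True)
w=cv2.imread('pics/wrist3.png');t=cv2.resize(cv2.imread('pics/top3.png')[110:310,300:500],(400,400))
cv2.imwrite('pics/c3.png',cv2.resize(np.hstack([w,t]),(800,308)))"
```

```text
t 12.3 ee [ 478.8  -112.48  219.96] [1.800e+02 1.000e-02 9.508e+01] w 13.3 gf 60.0
F [ 0.34  0.05 -5.51] [0.65 0.31 0.56] T [ 0.248 -0.087 -0.005] [0.026 0.033 0.017]
```

View pics/c3.png

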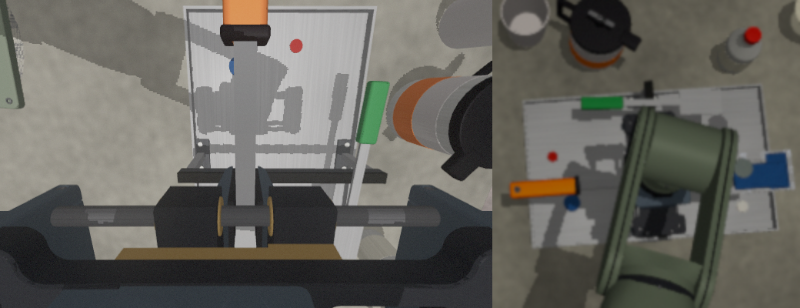

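The wrist view shows the paddle level over the rail and roughly square to it. The rail appears at about rows 218–237 of the full picture, just beyond the fingers. Next I'll measure the rail line and ends from it.

```bash
python3 - <<'E'
from h import *
d=np.load('wrist3.npy',allow_pickle=True).item(); f=d['frame']; g=cv2.GaussianBlur(f,(3,3),0).max(2).astype(int)
A=[]
for c in list(range(236,286,6))+list(range(372,455,6)):
    col=g[205:250,c]; ys=np.nonzero(col<75)[0]+205
    if len(ys): A.append((c,ys.min(),ys.max()))
A=np.array(A); print(A.tolist())
e=ray(d,np.c_[A[:,0],A[:,1]],110); print('far edge',e[:,:2].round(1)[::4].tolist(),np.polyfit(e[:,0],e[:,1],1))
e2=ray(d,np.c_[A[:,0],A[:,2]],110); print('near edge',e2[:,:2].round(1)[::4].tolist())
row=g[228,200:520]; print('dark cols',(np.nonzero(row<75)[0]+200)[[0,-1]]); xs=np.nonzero(row<75)[0]+200
print('ends',ray(d,[(xs[0],228),(xs[-1],228)],110).round(1))
u=R.from_euler('z',95.08,degrees=True).as_matrix()[:,0]
ee=np.array(d['s']['ee_pos']); print('paddle axis',ee,u)
# shaft direction check in wrist image
P=[]
for r in range(60,200,6):
    v=f[r,290:350].astype(int).min(1); x=np.nonzero(v>100)[0]+290
    if 5<len(x)<60: P.append((x.min(),x.max(),r))
print(P[::4])
E
```

```text
[[236, 220, 249], [242, 219, 249], [248, 219, 249], [254, 219, 249], [260, 220, 249], [266, 219, 249], [272, 219, 249], [278, 220, 249], [284, 220, 249], [372, 220, 249], [378, 220, 249], [384, 220, 249], [390, 220, 249], [396, 220, 249], [402, 220, 249], [408, 220, 249], [414, 220, 249], [420, 220, 249], [426, 220, 237], [432, 220, 237], [438, 220, 237], [444, 220, 237], [450, 220, 238]]
far edge [[397.8, -146.0], [422.1, -143.9], [446.6, -141.7], [554.5, -132.2], [578.9, -130.1], [603.3, -127.9]] [ 8.45174516e-02 -1.78976733e+02]
near edge [[398.1, -178.5], [423.2, -176.4], [448.4, -174.2], [559.5, -164.3], [584.6, -162.1], [607.0, -146.4]]
dark cols [231 502]
ends [[ 392.7 -155.3  110. ]
 [ 670.4 -130.7  110. ]]
paddle axis [ 478.79075168 -112.46188955  219.93821513] [-0.08854661  0.99607203  0.        ]
[(np.int64(290), np.int64(349), 78)]
```

Call:
send_rows(motion=[{"tx": 0.012,"ty": 0,"tz": 0.03,"rx": 0,"ry": 0,"rz": 0,"gripper": 1},{"tx": 0,"ty": 0,"tz": 0.05,"rx": 0,"ry": 0,"rz": 0,"gripper": 1},{"tx": 0,"ty": 0,"tz": 0.05,"rx": 0,"ry": 0,"rz": 0,"gripper": 1},{"tx": 0,"ty": 0,"tz": 0.05,"rx": 0,"ry": 0,"rz": 0,"gripper": 1},{"tx": 0,"ty": 0,"tz": 0.03,"rx": 0,"ry": 0,"rz": 0,"gripper": 1},{"tx": 0,"ty": 0,"tz": 0.014,"rx": 0,"ry": 0,"rz": 0,"gripper": 1},{"tx": 0,"ty": 0,"tz": 0.007,"rx": 0,"ry": 0,"rz": 0,"gripper": 1},{"tx": 0,"ty": 0,"tz": 0,"rx": 0,"ry": 0,"rz": 0,"gripper": 1},{"tx": 0,"ty": 0,"tz": 0,"rx": 0,"ry": 0,"rz": 0,"gripper": 1},{"tx": 0,"ty": 0,"tz": 0,"rx": 0,"ry": 0,"rz": 0,"gripper": 1}])

```text
time_s: 13.7
ee_pos: [478.6, -106.6, 104.9]
ee_rot: [179.9, 0.0, 95.1]
force: [0.1, 0.2, -5.6]
gripper_width: 13.6
gripper_force: 60.0
```

```bash
python3 m.py
```

```text
t 14.05 ee [ 478.22 -106.53  104.46] [180.     0.    95.08] w 13.5 gf 60.0
F [ 0.14  0.17 -5.51] [0.54 0.51 0.23] T [ 0.255 -0.086  0.002] [0.043 0.023 0.022]
```

Call:
send_rows(motion=[{"tx": 0,"ty": 0,"tz": 0.004,"rx": 0,"ry": 0,"rz": 0,"gripper": 1},{"tx": 0,"ty": 0,"tz": 0.002,"rx": 0,"ry": 0,"rz": 0,"gripper": 1},{"tx": 0,"ty": 0,"tz": 0,"rx": 0,"ry": 0,"rz": 0,"gripper": 1},{"tx": 0,"ty": 0,"tz": 0,"rx": 0,"ry": 0,"rz": 0,"gripper": 1}])

```text
time_s: 14.6
ee_pos: [478.3, -106.5, 101.4]
ee_rot: [180.0, 0.0, 95.1]
force: [0.6, -0.1, -5.9]
gripper_width: 13.6
gripper_force: 60.0
```

Call:
send_rows(motion=[{"tx": 0,"ty": 0,"tz": 0.001,"rx": 0,"ry": 0,"rz": 0,"gripper": 1},{"tx": 0,"ty": 0,"tz": 0,"rx": 0,"ry": 0,"rz": 0,"gripper": 1},{"tx": 0,"ty": 0,"tz": 0,"rx": 0,"ry": 0,"rz": 0,"gripper": 1}])

```text
time_s: 14.98
ee_pos: [478.3, -106.5, 101.0]
ee_rot: [180.0, 0.0, 95.1]
force: [0.8, -0.5, -6.2]
gripper_width: 13.4
gripper_force: 60.0
```

Call:
send_rows(motion=[{"tx": 0,"ty": 0,"tz": 0.001,"rx": 0,"ry": 0,"rz": 0,"gripper": 1},{"tx": 0,"ty": 0,"tz": 0,"rx": 0,"ry": 0,"rz": 0,"gripper": 1},{"tx": 0,"ty": 0,"tz": 0,"rx": 0,"ry": 0,"rz": 0,"gripper": 1}])

```text
time_s: 15.35
ee_pos: [478.2, -106.5, 100.4]
ee_rot: [180.0, 0.0, 95.1]
force: [-0.1, 0.5, -5.6]
gripper_width: 13.6
gripper_force: 60.0
```

```bash
python3 m.py
```

```text
t 15.7 ee [ 478.25 -106.56  100.47] [1.800e+02 1.000e-02 9.508e+01] w 13.7 gf 60.0
F [ 0.03 -0.25 -5.81] [0.5  0.39 0.4 ] T [ 0.268 -0.088  0.007] [0.027 0.025 0.034]
```

Call:
send_rows(motion=[{"tx": 0,"ty": 0,"tz": 0.001,"rx": 0,"ry": 0,"rz": 0,"gripper": 1},{"tx": 0,"ty": 0,"tz": 0,"rx": 0,"ry": 0,"rz": 0,"gripper": 1},{"tx": 0,"ty": 0,"tz": 0,"rx": 0,"ry": 0,"rz": 0,"gripper": 1}])

```text
time_s: 16.12
ee_pos: [478.3, -106.5, 100.0]
ee_rot: [180.0, 0.0, 95.1]
force: [-0.0, -0.3, -4.3]
gripper_width: 13.5
gripper_force: 60.0
```

Call:
send_rows(motion=[{"tx": 0,"ty": 0,"tz": 0.0005,"rx": 0,"ry": 0,"rz": 0,"gripper": 1},{"tx": 0,"ty": 0,"tz": 0,"rx": 0,"ry": 0,"rz": 0,"gripper": 1},{"tx": 0,"ty": 0,"tz": 0,"rx": 0,"ry": 0,"rz": 0,"gripper": 1}])

```text
time_s: 16.5
ee_pos: [478.3, -106.5, 99.9]
ee_rot: [180.0, 0.0, 95.1]
force: [-1.3, 0.8, -1.7]
gripper_width: 13.7
gripper_force: 60.0
```

```bash
python3 m.py
```

```text
t 16.85 ee [ 478.35 -106.54   99.89] [1.7998e+02 1.0000e-02 9.5080e+01] w 13.5 gf 60.0
F [-1.13  0.97 -0.66] [0.53 0.44 0.66] T [ 0.198  0.104 -0.05 ] [0.026 0.046 0.018]
```

Call:
send_rows(motion=[{"tx": 0,"ty": 0,"tz": 0,"rx": 0,"ry": 0,"rz": 0,"gripper": 1},{"tx": 0,"ty": 0,"tz": 0,"rx": 0,"ry": 0,"rz": 0,"gripper": 1}], grip_force=15)

```text
time_s: 17.15
ee_pos: [478.3, -106.5, 99.9]
ee_rot: [180.0, 0.0, 95.1]
force: [-2.2, 0.9, 0.3]
gripper_width: 13.5
gripper_force: 15.0
```

```bash
python3 m.py
```

```text
t 17.5 ee [ 478.33 -106.52   99.82] [1.7999e+02 1.0000e-02 9.5080e+01] w 14.0 gf 15.0
F [-1.67  1.3   1.27] [0.48 0.51 0.71] T [ 0.186  0.13  -0.064] [0.032 0.029 0.033]
```

Call:
send_rows(motion=[{"tx": 0,"ty": 0,"tz": 0,"rx": 0,"ry": 0,"rz": 0,"gripper": 1},{"tx": 0,"ty": 0,"tz": 0,"rx": 0,"ry": 0,"rz": 0,"gripper": 1}], grip_force=6)

```text
time_s: 17.8
ee_pos: [478.3, -106.5, 99.8]
ee_rot: [180.0, 0.0, 95.1]
force: [-1.9, 2.1, 2.3]
gripper_width: 13.6
gripper_force: 6.0
```

```bash
python3 m.py; python3 - <<'E'
from h import *
for n in('wrist','scene'):
    d=grab(n); np.save(n+'4.npy',d,allow_pickle=True); save(d,n+'4.png')
E
```

```text
t 18.15 ee [ 478.32 -106.51   99.75] [1.7999e+02 1.0000e-02 9.5080e+01] w 14.2 gf 6.0
F [-1.54  1.73  2.47] [0.39 0.45 0.38] T [ 0.237  0.167 -0.065] [0.028 0.03  0.02 ]
```

Call:
send_rows(motion=[{"tx": 0.00015,"ty": -0.00015,"tz": -0.0004,"rx": 0,"ry": 0,"rz": 0,"gripper": 1},{"tx": 0,"ty": 0,"tz": 0,"rx": 0,"ry": 0,"rz": 0,"gripper": 1},{"tx": 0,"ty": 0,"tz": 0,"rx": 0,"ry": 0,"rz": 0,"gripper": 1}], grip_force=10)

```text
time_s: 18.68
ee_pos: [478.3, -106.5, 99.8]
ee_rot: [180.0, 0.0, 95.1]
force: [-0.5, 0.9, 0.5]
gripper_width: 13.5
gripper_force: 10.0
```

```bash
python3 m.py; python3 m.py
```

```text
t 19.025 ee [ 478.29 -106.56   99.83] [1.7998e+02 1.0000e-02 9.5080e+01] w 14.0 gf 10.0
F [-0.21  1.03 -0.04] [0.59 0.48 0.5 ] T [ 0.204 -0.086 -0.003] [0.037 0.04  0.024]
t 19.425 ee [ 478.24 -106.53   99.85] [1.7999e+02 1.0000e-02 9.5080e+01] w 13.7 gf 10.0
F [ 0.55  0.66 -1.47] [0.45 0.45 0.52] T [ 0.162 -0.159  0.016] [0.022 0.036 0.024]
```

Call:
send_rows(motion=[{"tx": 0,"ty": 0,"tz": 0,"rx": 0,"ry": 0,"rz": 0,"gripper": 1},{"tx": 0,"ty": 0,"tz": -0.001,"rx": 0,"ry": 0,"rz": 0,"gripper": 1},{"tx": 0,"ty": 0,"tz": -0.001,"rx": 0,"ry": 0,"rz": 0,"gripper": 1},{"tx": 0,"ty": 0,"tz": 0,"rx": 0,"ry": 0,"rz": 0,"gripper": 1}], grip_force=3)

```text
time_s: 19.98
ee_pos: [478.3, -106.7, 101.0]
ee_rot: [180.0, 0.0, 95.1]
force: [1.1, -1.1, -0.4]
gripper_width: 14.2
gripper_force: 3.0
```

```bash
python3 m.py
```

```text
t 20.325 ee [ 478.28 -106.67  101.01] [1.7998e+02 3.0000e-02 9.5090e+01] w 14.2 gf 3.0
F [ 0.54 -1.26 -0.23] [0.33 0.41 0.54] T [-0.243 -0.179  0.022] [0.054 0.026 0.024]
```

Call:
send_rows(motion=[{"tx": 0,"ty": 0,"tz": 0.001,"rx": 0,"ry": 0,"rz": 0,"gripper": 1},{"tx": 0,"ty": 0,"tz": 0,"rx": 0,"ry": 0,"rz": 0,"gripper": 1},{"tx": 0,"ty": 0,"tz": 0,"rx": 0,"ry": 0,"rz": 0,"gripper": 1}])

```text
time_s: 20.75
ee_pos: [478.3, -106.5, 100.4]
ee_rot: [180.0, 0.0, 95.1]
force: [0.5, -1.9, -0.3]
gripper_width: 13.9
gripper_force: 3.0
```

```bash
python3 m.py; python3 - <<'E'
from h import *
a=np.load('wrist4.npy',allow_pickle=True).item(); d=grab('wrist'); save(d,'wrist5.png'); np.save('wrist5.npy',d,allow_pickle=True)
for x in (a,d):
    f=x['frame']; h=cv2.cvtColor(f,cv2.COLOR_RGB2HSV); m=((h[...,0]<20)&(h[...,1]>110)&(h[...,2]>150)); m[:, :270]=0; m[:,380:]=0; m[80:]=0
    ys,xs=np.nonzero(m); print(len(ys),ys.max(),[np.nonzero(m[:,c])[0].max() for c in range(300,340,6)])
E
```

```text
t 21.1 ee [ 478.24 -106.5   100.39] [1.7999e+02 1.0000e-02 9.5080e+01] w 13.9 gf 3.0
F [ 0.91 -1.7  -0.11] [0.38 0.39 0.42] T [-0.278 -0.256  0.034] [0.026 0.034 0.038]
1827 31 [np.int64(31), np.int64(31), np.int64(31), np.int64(31), np.int64(31), np.int64(31), np.int64(31)]
1842 31 [np.int64(31), np.int64(31), np.int64(31), np.int64(31), np.int64(31), np.int64(31), np.int64(31)]
```

```bash
cat > t.py <<'E'
from h import *
d=grab('scene'); f=d['frame']; h=cv2.cvtColor(f,cv2.COLOR_RGB2HSV)
m=((h[...,0]<18)&(h[...,1]>170)&(h[...,2]>110)).astype(np.uint8)
p=proj(d,[[478.3-.088*165,-106.5+165,117]])[0]
m[:, :int(p[0]-60)]=0; m[:,int(p[0]+60):]=0; m[:int(p[1]-50)]=0; m[int(p[1]+50):]=0
ys,xs=np.nonzero(m); w=f.astype(float); print('handle px',p.round(1),len(ys),xs.mean().round(2),ys.mean().round(2))
d=grab('wrist');f=d['frame'];h=cv2.cvtColor(f,cv2.COLOR_RGB2HSV)
m=((h[...,0]<20)&(h[...,1]>110)&(h[...,2]>150)); m[:, :270]=0; m[:,380:]=0; m[100:]=0
ys,xs=np.nonzero(m); print('wrist handle area',len(ys),'width row10',m[10].sum(),'end row',ys.max())
E
python3 t.py
```

```text
handle px [312.  163.8] 481 310.23 164.22
wrist handle area 1843 width row10 59 end row 31
```

Call:
send_rows(motion=[{"tx": 0,"ty": 0,"tz": 0.0008,"rx": 0,"ry": 0,"rz": 0,"gripper": 1},{"tx": 0,"ty": 0,"tz": 0,"rx": 0,"ry": 0,"rz": 0,"gripper": 1},{"tx": 0,"ty": 0,"tz": 0,"rx": 0,"ry": 0,"rz": 0,"gripper": 0.6},{"tx": 0,"ty": 0,"tz": 0,"rx": 0,"ry": 0,"rz": 0,"gripper": 0.6},{"tx": 0,"ty": 0,"tz": 0,"rx": 0,"ry": 0,"rz": 0,"gripper": 1},{"tx": 0,"ty": 0,"tz": 0,"rx": 0,"ry": 0,"rz": 0,"gripper": 1}], grip_force=6)

```text
time_s: 22.05
ee_pos: [478.0, -106.3, 99.9]
ee_rot: [-180.0, -0.0, 95.1]
force: [0.4, 0.5, -1.3]
gripper_width: 14.3
gripper_force: 6.0
```

```bash
python3 t.py; python3 m.py
```

```text
handle px [312.  163.8] 479 310.16 164.6
wrist handle area 1873 width row10 58 end row 32
t 22.5 ee [ 478.02 -106.28   99.9 ] [-1.7999e+02 -2.0000e-02  9.5070e+01] w 13.8 gf 6.0
F [ 0.09  1.48 -1.03] [0.66 0.49 0.62] T [ 0.24  -0.131  0.029] [0.056 0.039 0.016]
```

Call:
send_rows(motion=[{"tx": 0,"ty": 0,"tz": 0,"rx": 0,"ry": 0,"rz": 0,"gripper": 0.6},{"tx": 0,"ty": 0,"tz": 0,"rx": 0,"ry": 0,"rz": 0,"gripper": 0.6},{"tx": 0,"ty": 0,"tz": 0,"rx": 0,"ry": 0,"rz": 0,"gripper": 0.6}])

```text
time_s: 22.92
ee_pos: [478.2, -106.6, 100.1]
ee_rot: [180.0, 0.0, 95.1]
force: [0.5, -0.5, -0.4]
gripper_width: 18.3
gripper_force: 0.0
```

```bash
python3 t.py
```

```text
handle px [312.  163.8] 479 310.24 164.53
wrist handle area 1825 width row10 58 end row 31
```

```bash
python3 m.py; python3 m.py; python3 t.py
```

```text
t 23.375 ee [ 478.15 -106.51   99.99] [-1.800e+02  1.000e-02  9.508e+01] w 18.4 gf 0.0
F [ 0.06  0.33 -0.18] [0.44 0.38 0.53] T [ 0.001 -0.111 -0.013] [0.034 0.041 0.029]
t 23.775 ee [ 478.13 -106.47   99.99] [-180.      0.     95.08] w 18.1 gf 0.0
F [-0.14  0.05 -0.18] [0.58 0.5  0.86] T [-0.016 -0.079 -0.023] [0.026 0.019 0.025]
handle px [312.  163.8] 477 310.24 164.55
wrist handle area 1845 width row10 58 end row 31
```

It stands alone, and the unloaded torque reading suggests the balance point is about 3–5 mm towards the blade from the rail's centre. I'll shift it a little for margin.

Call:
send_rows(motion=[{"tx": 0,"ty": 0,"tz": 0,"rx": 0,"ry": 0,"rz": 0,"gripper": 1},{"tx": 0,"ty": 0,"tz": 0,"rx": 0,"ry": 0,"rz": 0,"gripper": 1},{"tx": 0,"ty": 0,"tz": 0,"rx": 0,"ry": 0,"rz": 0,"gripper": 1},{"tx": 0,"ty": 0,"tz": -0.003,"rx": 0,"ry": 0,"rz": 0,"gripper": 1},{"tx": 0,"ty": 0,"tz": -0.003,"rx": 0,"ry": 0,"rz": 0,"gripper": 1},{"tx": 0,"ty": 0,"tz": 0,"rx": 0,"ry": 0,"rz": 0,"gripper": 1},{"tx": 0,"ty": 0,"tz": 0,"rx": 0,"ry": 0,"rz": 0,"gripper": 1}], grip_force=50)

```text
time_s: 24.8
ee_pos: [477.9, -106.4, 102.8]
ee_rot: [-180.0, -0.0, 95.1]
force: [0.7, -0.3, -5.2]
gripper_width: 13.7
gripper_force: 50.0
```

```bash
python3 m.py;python3 m.py
```

```text
t 25.15 ee [ 478.14 -106.46  102.98] [-180.      0.     95.08] w 13.9 gf 50.0
F [ 0.07  0.15 -5.46] [0.63 0.38 0.48] T [ 0.256 -0.078 -0.003] [0.016 0.012 0.024]
t 25.55 ee [ 478.16 -106.46  103.01] [1.800e+02 1.000e-02 9.508e+01] w 13.7 gf 50.0
F [ 0.1  -0.18 -5.72] [0.17 0.26 0.61] T [ 0.29  -0.093  0.009] [0.036 0.031 0.012]
```

Call:
send_rows(motion=[{"tx": 0.005,"ty": 0,"tz": 0,"rx": 0,"ry": 0,"rz": 0,"gripper": 1},{"tx": 0.004,"ty": 0,"tz": 0.002,"rx": 0,"ry": 0,"rz": 0,"gripper": 1},{"tx": 0,"ty": 0,"tz": 0.002,"rx": 0,"ry": 0,"rz": 0,"gripper": 1},{"tx": 0,"ty": 0,"tz": 0.001,"rx": 0,"ry": 0,"rz": 0,"gripper": 1},{"tx": 0,"ty": 0,"tz": 0.0005,"rx": 0,"ry": 0,"rz": 0,"gripper": 1},{"tx": 0,"ty": 0,"tz": 0,"rx": 0,"ry": 0,"rz": 0,"gripper": 1},{"tx": 0,"ty": 0,"tz": 0,"rx": 0,"ry": 0,"rz": 0,"gripper": 1}])

```text
time_s: 26.48
ee_pos: [477.8, -102.0, 100.3]
ee_rot: [180.0, 0.0, 95.1]
force: [-0.3, -0.2, -6.2]
gripper_width: 13.7
gripper_force: 50.0
```

```bash
python3 m.py
```

```text
t 26.825 ee [ 477.76 -101.99  100.24] [1.800e+02 1.000e-02 9.508e+01] w 13.2 gf 50.0
F [-0.08  0.05 -5.6 ] [0.39 0.37 0.35] T [ 0.264 -0.072 -0.012] [0.038 0.032 0.041]
```

Call:
send_rows(motion=[{"tx": 0,"ty": 0,"tz": 0.0005,"rx": 0,"ry": 0,"rz": 0,"gripper": 1},{"tx": 0,"ty": 0,"tz": 0,"rx": 0,"ry": 0,"rz": 0,"gripper": 1},{"tx": 0,"ty": 0,"tz": 0.0003,"rx": 0,"ry": 0,"rz": 0,"gripper": 1},{"tx": 0,"ty": 0,"tz": 0,"rx": 0,"ry": 0,"rz": 0,"gripper": 1},{"tx": 0,"ty": 0,"tz": 0,"rx": 0,"ry": 0,"rz": 0,"gripper": 1}])

```text
time_s: 27.5
ee_pos: [477.8, -102.0, 100.0]
ee_rot: [180.0, 0.0, 95.1]
force: [-1.0, -0.2, -1.3]
gripper_width: 14.3
gripper_force: 50.0
```

```bash
python3 m.py; python3 t.py
```

```text
t 27.85 ee [ 477.82 -101.98  100.01] [1.7999e+02 1.0000e-02 9.5080e+01] w 13.8 gf 50.0
F [-1.26  0.94 -0.62] [0.63 0.61 0.37] T [ 0.153  0.131 -0.068] [0.028 0.031 0.022]
handle px [312.  163.8] 477 312.1 164.44
wrist handle area 1841 width row10 58 end row 31
```

Call:
send_rows(motion=[{"tx": 0,"ty": 0,"tz": 0,"rx": 0,"ry": 0,"rz": 0,"gripper": 1},{"tx": 0,"ty": 0,"tz": 0,"rx": 0,"ry": 0,"rz": 0,"gripper": 1},{"tx": 0,"ty": 0,"tz": 0,"rx": 0,"ry": 0,"rz": 0,"gripper": 0.6},{"tx": 0,"ty": 0,"tz": 0,"rx": 0,"ry": 0,"rz": 0,"gripper": 0.6},{"tx": 0,"ty": 0,"tz": 0,"rx": 0,"ry": 0,"rz": 0,"gripper": 0.6}], grip_force=4)

```text
time_s: 28.62
ee_pos: [478.0, -102.1, 99.9]
ee_rot: [180.0, 0.0, 95.1]
force: [-0.9, 0.3, 0.2]
gripper_width: 18.6
gripper_force: 0.0
```

```bash
python3 t.py; python3 m.py; python3 t.py
```

```text
handle px [312.  163.8] 477 312.07 164.56
wrist handle area 1835 width row10 58 end row 31
t 29.075 ee [ 477.78 -102.     99.84] [1.800e+02 1.000e-02 9.508e+01] w 18.3 gf 0.0
F [ 0.23  0.09 -0.42] [0.3  0.32 0.32] T [ 0.007 -0.095 -0.   ] [0.025 0.029 0.037]
handle px [312.  163.8] 474 312.04 164.93
wrist handle area 1836 width row10 58 end row 31
```

```bash
for i in 1 2 3 4; do python3 t.py; done
```

```text
handle px [312.  163.8] 471 312.01 164.8
wrist handle area 1841 width row10 58 end row 31
handle px [312.  163.8] 475 312.11 164.6
wrist handle area 1839 width row10 58 end row 31
handle px [312.  163.8] 473 312.05 164.84
wrist handle area 1840 width row10 58 end row 31
handle px [312.  163.8] 472 312.0 164.91
wrist handle area 1843 width row10 58 end row 31
```

Call:
send_rows(motion=[{"tx": 0,"ty": 0,"tz": 0,"rx": 0,"ry": 0,"rz": 0,"gripper": 0.2},{"tx": 0,"ty": 0,"tz": 0,"rx": 0,"ry": 0,"rz": 0,"gripper": 0.0},{"tx": 0,"ty": 0,"tz": -0.01,"rx": 0,"ry": 0,"rz": 0,"gripper": 0.0},{"tx": 0,"ty": 0,"tz": -0.04,"rx": 0,"ry": 0,"rz": 0,"gripper": 0.0},{"tx": 0,"ty": 0,"tz": -0.08,"rx": 0,"ry": 0,"rz": 0,"gripper": 0.0},{"tx": 0,"ty": 0,"tz": -0.1,"rx": 0,"ry": 0,"rz": 0,"gripper": 0.0},{"tx": 0,"ty": 0,"tz": -0.08,"rx": 0,"ry": 0,"rz": 0,"gripper": 0.0},{"tx": 0,"ty": 0,"tz": 0,"rx": 0,"ry": 0,"rz": 0,"gripper": 0.0},{"tx": 0,"ty": 0,"tz": 0,"rx": 0,"ry": 0,"rz": 0,"gripper": 0.0}])

```text
time_s: 30.75
ee_pos: [477.2, -101.9, 254.3]
ee_rot: [-179.9, -0.0, 95.1]
force: [0.2, -0.6, -0.6]
gripper_width: 45.8
gripper_force: 0.0
```

```bash
python3 t.py; python3 m.py; python3 t.py; python3 -c "
from h import *
d=grab('scene');cv2.imwrite('pics/f.png',cv2.resize(d['frame'][100:330,100:420],None,fx=2.4,fy=2.4)[:,:,::-1])"
```

```text
Traceback (most recent call last):
  File "t.py", line 2, in <module>
    d=grab('scene'); f=d['frame']; h=cv2.cvtColor(f,cv2.COLOR_RGB2HSV)
  File "h.py", line 5, in grab
    s=env.state(); d=env.grab_frame(n); d['s']=s; return d
                     ~~~~~~~~~~~~~~^^^
ValueError: 200 camera calls are used up
Traceback (most recent call last):
  File "m.py", line 4, in <module>
    s=env.state(); F.append(s['force']);T.append(s['torque']); env.grab_frame('top')
                                                               ~~~~~~~~~~~~~~^^^^^^^
ValueError: 200 camera calls are used up
Traceback (most recent call last):
  File "t.py", line 2, in <module>
    d=grab('scene'); f=d['frame']; h=cv2.cvtColor(f,cv2.COLOR_RGB2HSV)
  File "h.py", line 5, in grab
    s=env.state(); d=env.grab_frame(n); d['s']=s; return d
                     ~~~~~~~~~~~~~~^^^
ValueError: 200 camera calls are used up
Traceback (most recent call last):
  File "h.py", line 5, in grab
    s=env.state(); d=env.grab_frame(n); d['s']=s; return d
                     ~~~~~~~~~~~~~~^^^
ValueError: 200 camera calls are used up
```

The camera calls are used up. The paddle stayed level for over a second with the fingers open, and the force reading at the end of the withdrawal was at its no-contact level, so I'm handing in.

```bash
python3 -c "
from workcell import env
print(env.job_done())"
```

```text
the job is handed in; nothing more can be done
None
```

I laid the paddle square across the rail's free stretch; it stayed level for about a second with the fingers open, and I handed the job in at about 31 s, but the 200 camera calls ran out, so I had no picture after withdrawing; while searching for the balance point I also briefly pressed on the rail with about 2.5 N.

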